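# Tip used marker pens into the soak box

### The arm

A 7-joint arm with a two-finger parallel gripper is mounted at the origin on a cart in front of the work surface, level with it; the furniture and walls round the work are solid. World frame = base frame: x ahead of the robot, y to its left, z up, the work surface at z = 0. Lengths are in mm, angles in rad, forces in N, time in s.
With the tool pointing down it reaches from about 375 to 925 mm from the base axis. Payload 3.1 kg.
Tool frame: the origin (TCP) lies on the mounting face of the last link; the fingertips stand 173 mm ahead of it and the grasp point (between the pads) lies 155 mm ahead of it; z points along the fingers, y is the line along which they close (so a half turn about z gives the same grasp; the last joint's range is limited). The gripper opens to 85 mm and grips with 20 to 120 N. Pads are 22 mm wide; open, the fingers measure 114 mm over their backs; the gripper's body (76 mm by 85 mm) begins 54 mm behind the grasp point. The pads swing forward as they close: fully open they stand 13 mm farther back than shut.
Start: joints at [1.207, 0.383, 0.044, 1.598, -0.018, 1.161, -0.05], TCP at [170.76, -627.174, 404.669] pointing down, gripper open.
Joint ranges: [-2.61, 2.61], [-0.41, 2.15], [-1.48, 1.57], [0, 2.5], [-1.57, 4.71], [0.05, 1.97], [-2.85, 2.85]. Speed limits (rad/s): [2.79, 2.79, 3.14, 3.14, 3.14, 3.14, 3.14].

### API

Orientations are given as a rotation vector (axis times angle).
In Python, from station import manip gives the robot as it stands. The module is installed in compiled form; this text tells all that it offers.
- The arm moves only by the shell command python3 -m creep 'ROWS' [FORCE]. ROWS is a JSON object of lists of equal length, an entry for each row: "delta_rot": the turn, a rotation vector about the tool's x, y, z in degrees, a list of three; "xyz": the shift along the tool's x, y, z in m, a list of three; "claw": the gripper's target within -1 to 1 (shut at 1, half-way at 0, fully open at -1). A call has 1 to 12 rows; each row shifts and turns the commanded pose from where the row before left it, along the tool's axes as they then stand; what a row does not reach is not made up. A row lasts 1/8 s, in which the tool goes at most 62.5 mm and 10.7 degrees, less where a joint would pass 70% of its speed; a pose out of reach is approached as far as the arm can. A call is refused whole if a number of a shift passes 0.0625 or a number of a turn 10.7, either way. A call with a gripper value outside its range is refused whole. The fingers move at their own pace and stop on an object; FORCE is the grip in N (left out, the last holds). Time passes only in rows, so rows that do not move let the fingers close. It gives the time, the measured TCP pose, the force, the opening and the grip force at its end, in the units of the state.
- manip.get_obs(): the state, without advancing time (a new reading comes with each control period).
- manip.camera(name): name is "side" or "top"; returns a dict with "frame" (384x512x3 uint8, red, green, blue), "intrinsics" (3x3 intrinsics, pixels), "cam_to_world" (4x4, takes a point from camera to world coordinates). Camera axes: x right, y up, looking along -z (the intrinsics and any distortion apply to the point x, -y, -z); pixel columns grow to the right and rows downward; lengths in mm; the calibration is good to about 2 mm. A picture is of the moment at which its call begins. There is no depth.
- manip.job_done(): hands the job in; it is judged then, once.
Trained networks look in a picture, given as the dict that the camera call returned (one of the last four; its "shot" number tells which), for a name from the list of things; names that differ only in an ending like _2 or _b are one class to them, and where a whole thing is asked for, a point or a joint stands for the part that bears it (a point fixed in the world has none). Each returns a list of dicts, best first, with "p" (0 to 1); they miss things now and then, are a little off and sometimes report something else, mostly with a low value. They report only what shows in the picture. A call takes as long as a camera call.
- manip.spot_in(name, picture): "at" ([x, y, z] in mm, in the coordinates of the camera as it stood for that picture, good to about 4 mm: the middle of the surface that is visible of it).
- manip.tip_of(name, picture): "at" ([x, y, z] in mm, in the coordinates of the camera as it stood for that picture, good to about 4 mm: a listed point, or the origin of a listed thing).
The state is a dict: "time_s": time; "joint_pos": joint angles; "joint_vel": joint speeds; "joint_efforts": joint torques, N m; "eef_pos": TCP position; "ee_rot": TCP orientation; "wrist_force": force on the tool from outside, world axes, zero at the start; "moment": the same for the moment, N m; "opening": opening from 0.0 (shut) to 1.0 (fully open); "grip_force": force on a finger pad.
Only numpy, scipy, OpenCV 4.12 (cv2) and the standard library are available. Lean on these libraries where they do the work, as an engineer would, in place of code of your own. Each camera call takes 0.05 s, during which the arm holds its last target. There are 200 camera calls.

### The job

Send all the used marker pens (not the ballpen) into the soak: set the blue box in its bay below the tray's lip, square and pushed home against the stop with its grip tab facing away from the tray, and clamp it tight by turning the knob clockwise. With the tray level, lay every marker pen crosswise in the tray, midway across, so that all of them lie there together, then tip the tray fully by pressing down its orange tab so the pens slide into the box. Finally bring the tray back to level, leaving the box clamped with all marker pens in it and everything else undisturbed.

Things in the scene. Friction and masses are not known exactly. Their poses are not given: they have to be found in the camera images.
- station: fixed aluminium pen-soaking station. Origin on the worktop (z=0) straight below the tray's hinge; its y runs along the tray, its x across it (away from the robot at yaw 0). The tray's open lip and the box bay lie on the -y side, the tray's closed loading end on the +y side. Two hinge posts at x=+-94 mm, y=0, 97 mm tall.
- tray (a joint): tipping angle of the grey tray about its hinge (an axis along station x, 105 mm above the worktop): 0 level (stop), grows as the lip end goes down, 0.5 rad fully tipped (stop). A friction hinge (0.25 N m, so 3 to 6 N on a tab): the tray stays where it is left. It may start partly tipped.
- tray_floor (a point): point on the upper face of the tray's floor, on the hinge line, midway across; turns with the tray (x across the tray, y towards its closed loading end, z normal to the floor). The floor runs from the open lip at y=-80 mm to the inside of the end wall at y=+129 mm; inside width 146 mm (x -73..+73) between side walls 6 mm thick that stand 25 mm above the floor. Slick floor: pens stay on it when level and begin to slide at about 0.2 rad.
- tip_tab (a point): middle of the upper face of the orange press tab (about 40 x 40 mm, flush with the tray floor) that sticks out of the tray's robot-facing side near the lip, 60 mm from the hinge line and 105 mm from the middle of the tray (station x = -105 mm): pressing it down tips the tray.
- level_tab (a point): middle of the upper face of the blue press tab (40 x 40 mm) on the same side near the loading end, 110 mm from the hinge line, also at station x = -105 mm: pressing it down brings the tray back to level.
- bay (a point): point on the worktop where the soak box's origin lies when the box is home in its bay below the lip, against the low black stop (on the bay's +y side) and midway between the jaws; axes as the station's. The bay is open towards -y; the level lip is 40 mm inside (+y of) this point, about 99 mm above the worktop.
- soak_box: loose blue open box, 166 (x) x 110 (y) x 45 mm high, walls and floor 5 mm, 0.2 kg. Origin at the centre of its underside. Its upright grip tab, 12 mm thick (y) x 40 mm (x), its middle 60.5 mm to the -y side of the origin, spans z 30 to 80 mm; it is to face away from the tray, so that box and bay axes agree.
- clamp_knob (a joint): black clamp knob; 0 jaws open (each face 10 mm from a centred box), turned clockwise from above it closes both coupled jaws together (10 mm per rad each), touching the box at 1.0 rad; stop at 1.05 rad. It may start partly turned. It stays where it is left.
- clamp_knob_grip (a point): on the vertical axis of the clamp knob, at the height to grip; the knob is a bar 14 mm thick and 46 mm long on a 48 mm disc, the bar's top 44 mm and the disc's top 14 mm above the worktop. The bar runs along this point's x axis, which turns with the knob (along station x at joint value 0).
- jaw_front: front clamp jaw (robot side), rubber-faced, 60 mm along y, 42 mm high; slides along station x with the knob. Origin on the worktop below its face.
- jaw_back: back clamp jaw, mirror of the front one. Origin on the worktop below its face.
- bottle_water: bystander: bottle with blue cap, 60 x 60 x 116 mm, origin centre of underside; leave alone
- ballpen: bystander: slim white and blue click ballpen, 10 x 142 x 13 mm, long axis y; not a marker pen, leave alone
- timer: bystander: small white timer, 58 x 72 x 21 mm, origin centre of underside; leave alone
- pen_0: marker pen with black cap, white barrel, 13 x 130 x 14 mm, 14 g, does not roll; origin at the middle of its underside, long axis y. May be absent.
- pen_1: marker pen with blue cap, white barrel, 13 x 130 x 14 mm, 14 g, does not roll; origin at the middle of its underside, long axis y. May be absent.
- pen_2: marker pen with red cap, white barrel, 13 x 130 x 14 mm, 14 g, does not roll; origin at the middle of its underside, long axis y. May be absent.
- pen_3: marker pen with blue cap, white barrel, 13 x 130 x 14 mm, 14 g, does not roll; origin at the middle of its underside, long axis y. May be absent.

How it is judged (in metres and radians):
On the way, in this order (a step that is already met when the one before it is completed fails the run):
1. box clamped square in its bay, the tray level, and all marker pens lying crosswise in the tray, let go (x of soak_box in the frame of bay between -0.006 and 0.006 m and y of soak_box in the frame of bay between -0.012 and 0.008 m and z of soak_box in the frame of bay between -0.004 and 0.008 m and angle between the y axis of soak_box and the y axis of bay, either way round below 0.08 rad and value of joint clamp_knob above 0.9 rad and contact force between each of jaw_front, jaw_back and soak_box above 0.5 N and x of pen_0 in the frame of tray_floor between -0.03 and 0.03 m and y of pen_0 in the frame of tray_floor between -0.08 and 0.135 m and z of pen_0 in the frame of tray_floor between -0.005 and 0.04 m and angle between the y axis of each of pen_0, pen_1, pen_2, pen_3 and the x axis of tray_floor, either way round below 0.5 rad and contact force between the fingers and pen_0 below 0.1 N and x of pen_1 in the frame of tray_floor between -0.03 and 0.03 m and y of pen_1 in the frame of tray_floor between -0.08 and 0.135 m and z of pen_1 in the frame of tray_floor between -0.005 and 0.04 m and contact force between the fingers and pen_1 below 0.1 N and x of pen_2 in the frame of tray_floor between -0.03 and 0.03 m and y of pen_2 in the frame of tray_floor between -0.08 and 0.135 m and z of pen_2 in the frame of tray_floor between -0.005 and 0.04 m and contact force between the fingers and pen_2 below 0.1 N and x of pen_3 in the frame of tray_floor between -0.03 and 0.03 m and y of pen_3 in the frame of tray_floor between -0.08 and 0.135 m and z of pen_3 in the frame of tray_floor between -0.005 and 0.04 m and contact force between the fingers and pen_3 below 0.1 N and value of joint tray below 0.06 rad), for 0.2 s.
2. tray tipped fully (over 0.42 rad) (value of joint tray above 0.42 rad), for 0.1 s.
At the end, for the whole second after the job is handed in: All marker pens lie at rest in the soak box (middle inside the walls, less than 42 mm above its underside); the box is home in its bay (within 6 mm across, 12 mm outwards), square within 0.08 rad, held by both jaws with the knob past 0.9 rad; the tray is level again (under 0.06 rad) (x of soak_box in the frame of bay between -0.006 and 0.006 m and y of soak_box in the frame of bay between -0.012 and 0.008 m and z of soak_box in the frame of bay between -0.004 and 0.008 m and angle between the y axis of soak_box and the y axis of bay, either way round below 0.08 rad and value of joint clamp_knob above 0.9 rad and contact force between each of jaw_front, jaw_back and soak_box above 0.5 N and x of pen_0 in the frame of soak_box between -0.075 and 0.075 m and y of pen_0 in the frame of soak_box between -0.052 and 0.052 m and z of pen_0 in the frame of soak_box between -0.005 and 0.042 m and linear speed of each of pen_0, pen_1, pen_2, pen_3 below 0.03 m/s and x of pen_1 in the frame of soak_box between -0.075 and 0.075 m and y of pen_1 in the frame of soak_box between -0.052 and 0.052 m and z of pen_1 in the frame of soak_box between -0.005 and 0.042 m and x of pen_2 in the frame of soak_box between -0.075 and 0.075 m and y of pen_2 in the frame of soak_box between -0.052 and 0.052 m and z of pen_2 in the frame of soak_box between -0.005 and 0.042 m and x of pen_3 in the frame of soak_box between -0.075 and 0.075 m and y of pen_3 in the frame of soak_box between -0.052 and 0.052 m and z of pen_3 in the frame of soak_box between -0.005 and 0.042 m and value of joint tray below 0.06 rad); the robot touches nothing.
It fails at once if a bystander (water bottle, ballpen, timer) is moved by more than 5 cm (distance of any of bottle_water, ballpen, timer from where it was at the start of the episode above 0.05 m).
Of pen_0, pen_1, pen_2, pen_3 only 3 to 4 are there at a start; the rules pass over those that are not, and their reading is None.
At some moment in a run one of pen_0, pen_1, pen_2, pen_3 may be knocked a few centimetres aside while the robot is not near it.
Once in a run the grip may slacken for a moment while it holds something.
It also fails if it takes over 210 s, if anything falls off the work surface, if the arm or the gripper's body presses on something with over 40 N, if the wrist force passes 120 N, or if a joint passes its speed limit or range.

## Working session

There is one attempt and no reset: what is moved stays moved. The work goes in short steps, Python scripts to look and compute and a shell command to move; the robot and the scene stay as the last step left them, time stands still between calls to the robot, and variables do not carry over. Pictures are saved under pics/ and viewed, at most 14 in all, crops included, and the job is handed in when it is done.

```bash
mkdir -p pics
cat > h.py <<'E'
import numpy as np, cv2
from station import manip
from scipy.spatial.transform import Rotation as R
def shot(cam,name=None):
    p=manip.camera(cam)
    if name: cv2.imwrite('pics/'+name,p['frame'][:,:,::-1])
    return p
def w(p,at): return (p['cam_to_world']@np.r_[at,1])[:3]
def find(p,name,f='tip_of',n=3):
    return [(round(d['p'],2),w(p,d['at']).round(0)) for d in getattr(manip,f)(name,p)[:n]]
def ray(p,u,v,z):
    K=p['intrinsics'];T=p['cam_to_world']
    d=np.linalg.inv(K)@[u,v,1];d=T[:3,:3]@[d[0],-d[1],-d[2]];o=T[:3,3]
    return o+d*(z-o[2])/d[2]
def px(p,X):
    T=np.linalg.inv(p['cam_to_world']);c=T@np.r_[X,1];q=p['intrinsics']@[c[0],-c[1],-c[2]];return q[:2]/q[2]
def plan(goal,rv=None):
    """shift in tool axes from current pose to TCP goal; rotation in deg tool axes"""
    o=manip.get_obs();r=R.from_rotvec(o['ee_rot'])
    print('shift',(r.inv().apply(np.array(goal)-o['eef_pos'])/1000).round(4))
E
cat > a.py <<'E'
from h import *
for c in('top','side'):
    p=shot(c,c+'0.png');print(c,p['cam_to_world'].round(2).tolist(),p['intrinsics'].tolist())
    for n in['station','tray_floor','tip_tab','level_tab','bay','soak_box','clamp_knob_grip','jaw_front','jaw_back','bottle_water','ballpen','timer','pen_0','pen_1','pen_2']:
        print(n,find(p,n,n=4))
o=manip.get_obs();print(o);print(R.from_rotvec(o['ee_rot']).as_matrix().round(3))
E
python3 a.py
```

```text
top [[0.01, 0.99, -0.12, 364.58], [-1.0, 0.01, 0.02, -96.45], [0.02, 0.12, 0.99, 1618.75], [0.0, 0.0, 0.0, 1.0]] [[498.6907117602006, 0.0, 249.56653427255816], [0.0, 498.6907117602006, 193.31042563170362], [0.0, 0.0, 1.0]]
station [(0.61, array([618.,  95.,   0.]))]
tray_floor [(0.7, array([620., 101., 107.]))]
tip_tab [(0.84, array([511.,  54.,  85.]))]
level_tab [(0.91, array([523., 208., 141.]))]
bay [(0.54, array([619., 100., 105.]))]
soak_box [(0.93, array([ 618., -240.,   -5.]))]
clamp_knob_grip [(0.49, array([446., -11.,  33.]))]
jaw_front [(0.62, array([524., -13.,  -4.]))]
jaw_back [(0.65, array([705., -28.,  -5.]))]
bottle_water [(0.68, array([ 491., -428.,    1.])), (0.66, array([ 642., -501.,    1.]))]
ballpen [(0.66, array([392., 144.,   2.]))]
timer [(0.89, array([356., 285.,  -2.]))]
pen_0 [(0.62, array([ 487., -433.,   -1.])), (0.6, array([ 425., -145.,   -0.])), (0.51, array([ 424., -334.,   -2.]))]
pen_1 [(0.62, array([ 487., -433.,   -1.])), (0.6, array([ 425., -145.,   -0.])), (0.51, array([ 424., -334.,   -2.]))]
pen_2 [(0.62, array([ 487., -433.,   -1.])), (0.6,
[... 1512 characters left out ...]
495, -0.0179049 ,
        1.1611484 , -0.04988967]), 'joint_vel': array([-0.00038331, -0.00056448,  0.00116671, -0.00099082,  0.0029332 ,
       -0.00012257,  0.00082434]), 'joint_efforts': array([ 1.17468417e-04, -4.33428848e+01,  1.02287628e+00, -2.49907404e+01,
        1.04080318e-02,  1.95165019e-03,  6.86598085e-06]), 'eef_pos': array([ 170.76572507, -627.17592291,  404.66041511]), 'ee_rot': array([3.11386295e+00, 4.16376038e-01, 3.57804523e-05]), 'wrist_force': array([-0.11593821,  0.61151465, -0.49099226]), 'moment': array([ 0.01648342, -0.06064126, -0.03498798]), 'grip_force': 0.0, 'opening': 1.0021274213144813}
[[ 0.965  0.263  0.   ]
 [ 0.263 -0.965 -0.   ]
 [ 0.     0.    -1.   ]]
```

View pics/top0.png

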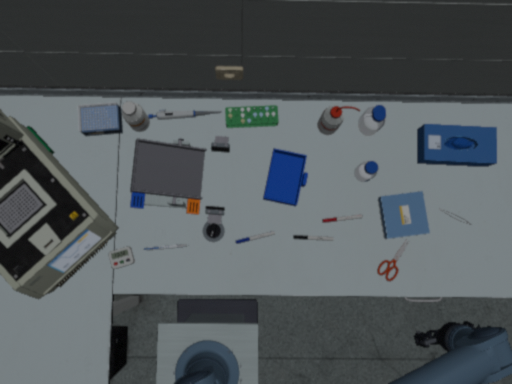

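View pics/side0.png

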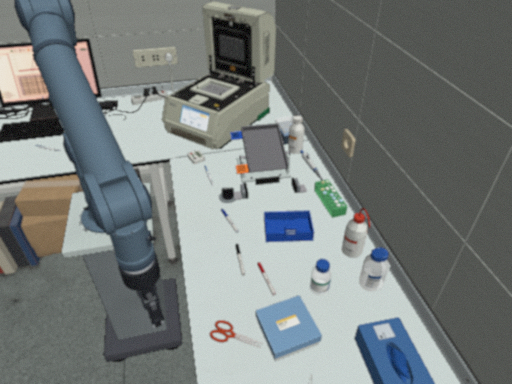

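```bash
cat > m.py <<'E'
from h import *
names=['station','tray_floor','tip_tab','level_tab','soak_box','clamp_knob_grip','jaw_front','jaw_back','pen_0']
P=[(c,shot(c)) for c in('top','side')*1 for _ in range(2)]
for n in names: print(n,[[(q,x.tolist()) for q,x in find(p,n,n=4) if q>.4] for c,p in P])
p=P[0][1];f=p['frame'];cv2.imwrite('pics/crop0.png',cv2.resize(f[120:260,120:370,::-1],None,fx=3.2,fy=3.2,interpolation=cv2.INTER_CUBIC))
hsv=cv2.cvtColor(f,cv2.COLOR_RGB2HSV)
m=((hsv[...,0]>105)&(hsv[...,0]<130)&(hsv[...,1]>150)).astype(np.uint8)
n,l,s,c=cv2.connectedComponentsWithStats(m)
for i in range(1,n):
    if s[i,4]>40:
        r=cv2.minAreaRect(np.argwhere(l==i)[:,::-1].astype(np.float32));b=cv2.boxPoints(r)
        print(s[i],[ray(p,*q,45).round(0)[:2].tolist() for q in b])
E
python3 m.py
```

```text
station [[(0.52, [621.0, -242.0, -5.0])], [(0.88, [616.0, 97.0, -1.0]), (0.66, [617.0, -241.0, -4.0])], [(0.55, [628.0, 97.0, 0.0])], [(0.67, [621.0, 99.0, 1.0])]]
tray_floor [[(0.87, [619.0, 103.0, 104.0]), (0.68, [706.0, -25.0, -5.0])], [(0.83, [619.0, 99.0, 105.0])], [(0.93, [617.0, 101.0, 100.0])], []]
tip_tab [[(0.83, [514.0, 51.0, 86.0])], [(0.64, [511.0, 48.0, 84.0])], [(0.71, [516.0, 48.0, 88.0])], [(0.62, [514.0, 51.0, 88.0])]]
level_tab [[], [(0.85, [524.0, 210.0, 140.0])], [(0.81, [523.0, 211.0, 142.0])], [(0.84, [522.0, 213.0, 141.0])]]
soak_box [[], [(0.72, [622.0, -239.0, -4.0])], [(0.85, [621.0, -233.0, 1.0])], [(0.83, [622.0, -235.0, -2.0])]]
clamp_knob_grip [[(0.69, [442.0, -12.0, 34.0])], [(0.6, [446.0, -14.0, 36.0])], [(0.5, [440.0, -9.0, 38.0])], [(0.45, [702.0, -26.0, 7.0]), (0.43, [439.0, -11.0, 44.0])]]
jaw_front [[(0.7, [525.0, -13.0, -0.0])], [(0.47, [522.0, -13.0, -4.0])], [(0.64, [490.0, -423.0, 1.0]), (0.6, [517.0, -17.0, -2.0])], [(0.46, [520.0, -14.0, -1.0])]]
jaw_back [[(0.44, [703.0, -27.0, -2.0])], [(0.7, [707.0, -28.0, -4.0]), (0.68, [620.0, -240.0, 
[... 270 characters left out ...]
[424.0, -332.0, -2.0])], [(0.67, [422.0, -331.0, 2.0]), (0.46, [487.0, -426.0, 1.0]), (0.45, [431.0, -141.0, -3.0])], [(0.7, [422.0, -330.0, -1.0]), (0.48, [489.0, -424.0, 5.0]), (0.46, [426.0, -141.0, -3.0]), (0.41, [515.0, -18.0, 1.0])]]
[373 106  12  15 150] [[855.0, -526.0], [856.0, -562.0], [809.0, -561.0], [808.0, -525.0]]
[ 419  125   77   40 2591] [[673.0, -666.0], [797.0, -676.0], [789.0, -930.0], [664.0, -918.0]]
[ 264  149   43   56 1725] [[547.0, -169.0], [708.0, -202.0], [684.0, -321.0], [523.0, -286.0]]
[366 162  11  11 105] [[669.0, -500.0], [669.0, -532.0], [637.0, -531.0], [636.0, -499.0]]
[131 192  14  16 186] [[516.0, 250.0], [563.0, 247.0], [560.0, 208.0], [512.0, 211.0]]
```

View pics/crop0.png

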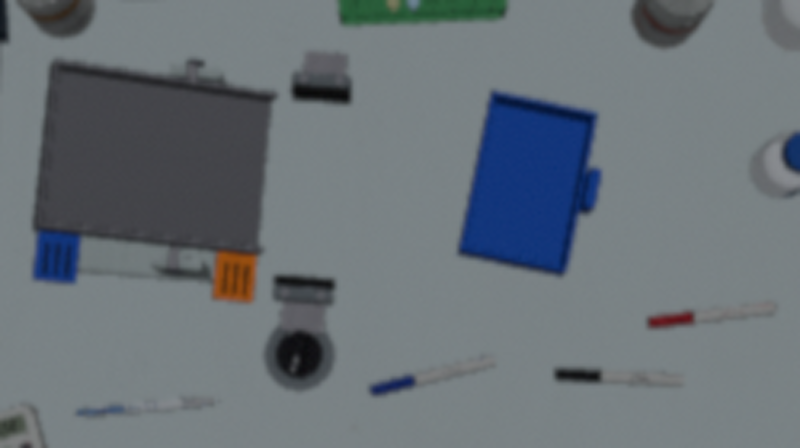

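```bash
python3 -c "
from h import *
p=shot('top');print(ray(p,304.7,179.4,80),px(p,[609,-296,80]))" & wait
python3 -m creep '{"xyz":[[0.0566,-0.0227,0],[0.0566,-0.0227,0],[0.0566,-0.0227,0],[0.0566,-0.0227,0],[0.0566,-0.0227,0],[0.0566,-0.0227,0],[0.0566,-0.0227,0],[0.0566,-0.0227,0],[0.0566,-0.0227,0]],"delta_rot":[[0,0,0],[0,0,0],[0,0,0],[0,0,0],[0,0,0],[0,0,0],[0,0,0],[0,0,0],[0,0,0]],"claw":[-1,-1,-1,-1,-1,-1,-1,-1,-1]}' 40
python3 -m creep '{"xyz":[[0,0,0.01],[0,0,0.01],[0,0,0.01],[0,0,0.01],[0,0,0.01],[0,0,0.01],[0,0,0.01],[0,0,0.01],[0,0,0],[0,0,0],[0,0,0],[0,0,0]],"delta_rot":[[0,0,-10.2],[0,0,-10.2],[0,0,-10.2],[0,0,-10.2],[0,0,-10.2],[0,0,-10.2],[0,0,-10.2],[0,0,-10.2],[0,0,-10.2],[0,0,-10.2],[0,0,-10.2],[0,0,-10.2]],"claw":[-1,-1,-1,-1,-1,-1,-1,-1,-1,-1,-1,-1]}'
python3 -m creep '{"xyz":[[0,0,0],[0,0,0],[0,0,0],[0,0,0]],"delta_rot":[[0,0,-10.2],[0,0,-10.2],[0,0,-10.2],[0,0,0]],"claw":[-1,-1,-1,-1]}'
```

```text
[ 603.74469008 -296.92173255   80.        ] [304.40182432 177.73549347]
time_s: 4.78
eef_pos: [609.9, -295.2, 404.9]
ee_rot: [3.113, 0.416, 0.001]
wrist_force: [0.5, -1.5, -0.1]
opening: 1.001
grip_force: 0.0
time_s: 6.28
eef_pos: [608.5, -296.6, 324.6]
ee_rot: [1.127, 2.932, -0.0]
wrist_force: [-1.0, 0.3, -0.4]
opening: 1.001
grip_force: 0.0
time_s: 6.78
eef_pos: [608.4, -296.7, 324.4]
ee_rot: [-0.326, -3.124, -0.001]
wrist_force: [0.5, -0.4, 0.5]
opening: 1.001
grip_force: 0.0
```

```bash
python3 -m creep '{"xyz":[[0.002,0,0.03],[0,0,0.03],[0,0,0.03],[0,0,0.01],[0,0,0],[0,0,0],[0,0,0],[0,0,0],[0,0,0],[0,0,0],[0,0,0]],"delta_rot":[[0,0,0],[0,0,0],[0,0,0],[0,0,0],[0,0,0],[0,0,0],[0,0,0],[0,0,0],[0,0,0],[0,0,0],[0,0,0]],"claw":[-1,-1,-1,-1,-1,1,1,1,1,1,1]}' 50
python3 - <<'E'
from h import *
for c in('top','side'):
    p=shot(c);print(find(p,'soak_box'),find(p,'pen_0',n=4))
E
```

```text
time_s: 8.15
eef_pos: [606.8, -296.4, 225.3]
ee_rot: [0.323, 3.124, -0.002]
wrist_force: [-0.3, -0.9, 4.2]
opening: 0.126
grip_force: 49.8
[(0.79, array([ 618., -242.,   -2.]))] [(0.6, array([ 428., -142.,    1.])), (0.58, array([ 622., -238.,   -2.])), (0.49, array([ 489., -428.,   -0.]))]
[(0.9, array([ 621., -236.,   -1.]))] [(0.57, array([ 487., -427.,    4.])), (0.48, array([ 427., -145.,   -1.])), (0.4, array([ 424., -331.,   -1.]))]
```

```bash
python3 -m creep '{"xyz":[[0,0,-0.001],[0,0,-0.001],[0.00125,0.0245,0],[0.00125,0.0245,0],[0.00125,0.0245,0],[0.00125,0.0245,0],[0.00125,0.0245,0],[0.00125,0.0245,0],[0.00125,0.0245,0],[0.00125,0.0245,0],[0,0,0]],"delta_rot":[[0,0,-4.15],[0,0,-4.15],[0,0,0],[0,0,0],[0,0,0],[0,0,0],[0,0,0],[0,0,0],[0,0,0],[0,0,0],[0,0,0]],"claw":[1,1,1,1,1,1,1,1,1,1,1]}' 60
python3 - <<'E'
from h import *
for c in('top','side'):
    p=shot(c,c+'1.png');print(find(p,'soak_box'),find(p,'jaw_front'),find(p,'jaw_back'))
a=cv2.imread('pics/top1.png')[120:260,120:320];cv2.imwrite('pics/c1.png',cv2.resize(a,None,fx=3.5,fy=3.5))
E
```

```text
time_s: 9.82
eef_pos: [607.6, -95.5, 225.7]
ee_rot: [-0.086, -3.138, -0.005]
wrist_force: [-0.0, -0.5, -3.3]
opening: 0.127
grip_force: 58.5
[(0.84, array([612., -35.,  -3.])), (0.7, array([510.,  49.,  84.]))] [(0.71, array([523., -15.,  -2.]))] [(0.62, array([706., -30.,  -3.])), (0.19, array([ 640., -501.,    2.]))]
[(0.72, array([613., -38.,  -0.]))] [(0.58, array([516., -18.,   3.]))] [(0.45, array([701., -26.,   3.]))]
```

View pics/side1.png

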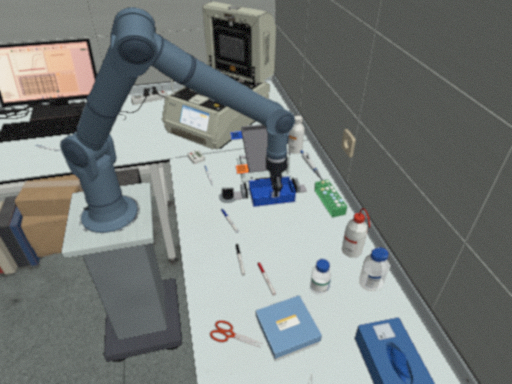

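```bash
python3 -m creep '{"xyz":[[0,0.005,0.0005],[0,0.005,0.0005],[0,0.003,0.0005],[0,0.002,0.0005],[0,0.001,0]],"delta_rot":[[0,0,0],[0,0,0],[0,0,0],[0,0,0],[0,0,0]],"claw":[1,1,1,1,1]}' 60
python3 -m creep '{"xyz":[[0,0.0015,0],[0,0,0]],"delta_rot":[[0,0,0],[0,0,0]],"claw":[1,1]}'
```

```text
time_s: 10.85
eef_pos: [609.8, -84.3, 225.4]
ee_rot: [0.096, 3.139, -0.002]
wrist_force: [-1.2, -3.5, 2.3]
opening: 0.135
grip_force: 59.2
time_s: 11.1
eef_pos: [610.0, -83.1, 225.4]
ee_rot: [0.097, 3.139, -0.003]
wrist_force: [-0.5, -3.7, 4.9]
opening: 0.128
grip_force: 59.6
```

```bash
for i in 1; do python3 -m creep '{"xyz":[[0,0.002,-0.0005],[0,0,0]],"delta_rot":[[0,0,0],[0,0,0]],"claw":[1,1]}'; done
python3 -m creep '{"xyz":[[0,0.002,0],[0,0,0]],"delta_rot":[[0,0,0],[0,0,0]],"claw":[1,1]}'
python3 -m creep '{"xyz":[[0,0.002,0],[0,0,0]],"delta_rot":[[0,0,0],[0,0,0]],"claw":[1,1]}'
```

```text
time_s: 11.35
eef_pos: [609.9, -82.6, 225.4]
ee_rot: [0.099, 3.14, -0.005]
wrist_force: [-1.5, -6.5, 4.1]
opening: 0.124
grip_force: 59.5
time_s: 11.6
eef_pos: [609.9, -82.1, 225.5]
ee_rot: [-0.101, -3.139, 0.009]
wrist_force: [-2.8, -8.1, 5.5]
opening: 0.135
grip_force: 39.7
time_s: 11.85
eef_pos: [609.9, -81.6, 225.6]
ee_rot: [-0.103, -3.138, 0.013]
wrist_force: [-2.2, -10.3, 6.4]
opening: 0.127
grip_force: 63.4
```

```bash
python3 -m creep '{"xyz":[[0,-0.004,0],[0,0,0],[0,0,0],[0,0,0],[0,0,-0.03],[0,0,-0.06],[0,0,-0.06]],"delta_rot":[[0,0,0],[0,0,0],[0,0,0],[0,0,0],[0,0,0],[0,0,0],[0,0,0]],"claw":[-1,-1,-1,-1,-1,-1,-1]}'
python3 -m creep '{"xyz":[[0.0178,0.0482,0],[0.0178,0.0482,0],[0.0178,0.0482,0],[0.0178,0.0482,0],[0.0178,0.0482,0],[0.0178,0.0482,0],[0,0,0.03],[0,0,0]],"delta_rot":[[0,0,0],[0,0,0],[0,0,0],[0,0,0],[0,0,0],[0,0,0],[0,0,0],[0,0,0]],"claw":[1,1,1,1,1,1,1,1]}'
python3 - <<'E'
from h import *
for c in('top','side'):
    p=shot(c,c+'2.png');print(find(p,'soak_box'),find(p,'jaw_front'),find(p,'jaw_back'),find(p,'clamp_knob_grip'),find(p,'pen_0',n=4))
a=cv2.imread('pics/top2.png')[120:260,120:320];cv2.imwrite('pics/c2.png',cv2.resize(a,None,fx=3.5,fy=3.5))
E
```

```text
time_s: 12.72
eef_pos: [609.4, -79.6, 376.1]
ee_rot: [-0.093, -3.139, -0.002]
wrist_force: [-0.1, -0.2, 1.2]
opening: 1.002
grip_force: 0.0
time_s: 13.72
eef_pos: [519.0, 215.3, 343.1]
ee_rot: [-0.091, -3.135, 0.003]
wrist_force: [-0.0, -0.7, -0.7]
opening: -0.001
grip_force: 0.0
[(0.85, array([613., -23.,  -2.]))] [(0.52, array([522., -16.,  -2.])), (0.2, array([ 641., -501.,   -1.])), (0.16, array([613., -21.,  -3.]))] [(0.48, array([704., -26.,  -4.])), (0.37, array([522., 210., 142.]))] [(0.46, array([445., -13.,  35.]))] [(0.63, array([ 426., -144.,    1.])), (0.56, array([ 425., -331.,   -3.]))]
[(0.81, array([618., -23.,  -3.]))] [(0.6, array([518., -18.,   2.]))] [(0.58, array([700., -27.,   6.])), (0.53, array([439.,  -8.,  37.]))] [(0.64, array([390., 138.,   2.])), (0.45, array([441.,  -6.,  39.]))] [(0.63, array([ 428., -145.,   -0.])), (0.55, array([ 418., -330.,    3.])), (0.48, array([ 488., -424.,    5.]))]
```

View pics/c2.png

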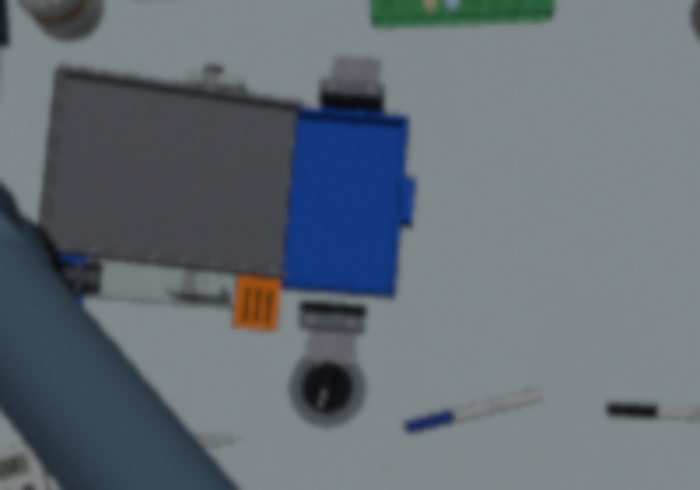

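```bash
python3 -m creep '{"xyz":[[0,0,0.01],[0,0,0.01],[0,0,0.01],[0,0,0.01],[0,0,0.01],[0,0,0.005],[0,0,0]],"delta_rot":[[0,0,0],[0,0,0],[0,0,0],[0,0,0],[0,0,0],[0,0,0],[0,0,0]],"claw":[1,1,1,1,1,1,1]}'
python3 -m creep '{"xyz":[[0,0,0.004],[0,0,0.002],[0,0,0.002],[0,0,0]],"delta_rot":[[0,0,0],[0,0,0],[0,0,0],[0,0,0]],"claw":[1,1,1,1]}'
```

```text
time_s: 15.2
eef_pos: [520.3, 214.8, 289.5]
ee_rot: [-0.095, -3.139, 0.001]
wrist_force: [0.3, -1.2, -0.0]
opening: -0.006
grip_force: 0.0
time_s: 15.7
eef_pos: [520.6, 215.0, 282.1]
ee_rot: [-0.095, -3.14, 0.0]
wrist_force: [0.2, 0.4, -0.4]
opening: -0.002
grip_force: 0.1
```

```bash
python3 -m creep '{"xyz":[[0,0,0.003],[0,0,0.003],[0,0,0]],"delta_rot":[[0,0,0],[0,0,0],[0,0,0]],"claw":[1,1,1]}'
python3 - <<'E'
from h import *
for c in('top','side'):
    p=shot(c,c+'3.png');print([find(p,n) for n in('tip_tab','level_tab','tray_floor')])
a=cv2.imread('pics/side3.png')[100:240,180:380];cv2.imwrite('pics/c3.png',cv2.resize(a,None,fx=3.5,fy=3.5))
E
```

```text
time_s: 16.08
eef_pos: [520.8, 215.5, 278.4]
ee_rot: [0.095, 3.14, -0.003]
wrist_force: [-4.9, -3.0, 14.3]
opening: 0.005
grip_force: 7.0
[[(0.58, array([508.,  47., 107.]))], [(0.66, array([523., 215., 107.]))], [(0.68, array([619., 102., 103.]))]]
[[(0.94, array([512.,  48., 106.])), (0.27, array([440., -10.,  38.]))], [(0.66, array([524., 215., 106.])), (0.56, array([618.,  99., 103.]))], [(0.57, array([619.,  99., 100.])), (0.23, array([354., 280.,   3.]))]]
```

View pics/c3.png

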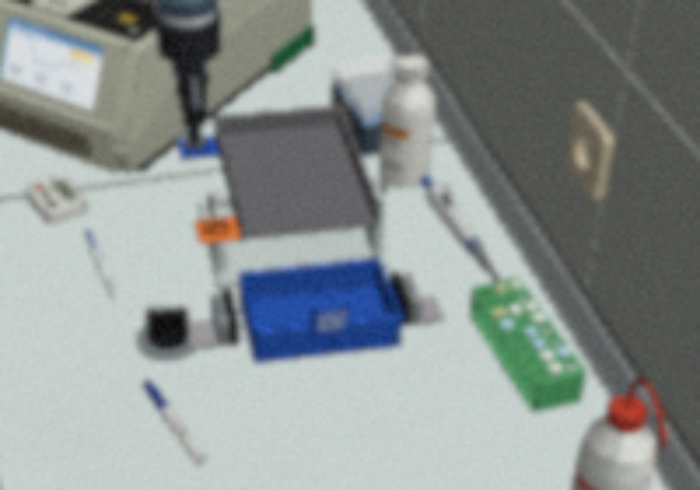

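```bash
python3 -m creep '{"xyz":[[0,0,-0.03],[0,0,-0.025],[0.0127,-0.046,0],[0.0127,-0.046,0],[0.0127,-0.046,0],[0.0127,-0.046,0],[0.0127,-0.046,0],[0,0,0.02],[0,0,0],[0,0,0]],"delta_rot":[[0,0,0],[0,0,0],[0,0,0],[0,0,0],[0,0,0],[0,0,0],[0,0,0],[0,0,5],[0,0,5],[0,0,0]],"claw":[1,1,-1,-1,-1,-1,-1,-1,-1,-1]}' 60
python3 - <<'E'
from h import *
p=shot('side');print(find(p,'clamp_knob_grip'))
a=p['frame'][150:250,190:300,::-1];cv2.imwrite('pics/c4.png',cv2.resize(a,None,fx=5,fy=5))
plan([443,-10,192])
E
```

```text
time_s: 17.73
eef_pos: [443.0, -11.0, 310.8]
ee_rot: [-0.367, -3.119, 0.0]
wrist_force: [0.9, -0.2, -0.1]
opening: 0.999
grip_force: 0.0
[(0.54, array([441.,  -7.,  40.]))]
shift [0.0005 0.0004 0.1192]
```

View pics/c4.png

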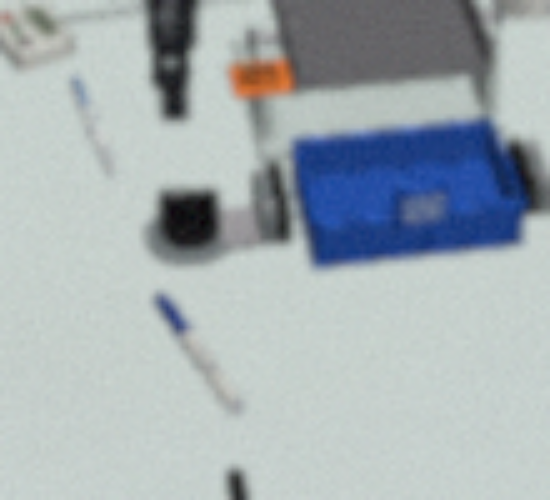

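```bash
python3 -m creep '{"xyz":[[0,0,0.04],[0,0,0.04],[0,0,0.03],[0,0,0.009],[0,0,0],[0,0,0],[0,0,0],[0,0,0],[0,0,0],[0,0,0]],"delta_rot":[[0,0,0],[0,0,0],[0,0,0],[0,0,0],[0,0,0],[0,0,0],[0,0,0],[0,0,0],[0,0,0],[0,0,0]],"claw":[-1,-1,-1,-1,-1,1,1,1,1,1]}' 60
python3 -c "
from h import *
print(manip.get_obs()['moment'])"
```

```text
time_s: 19.08
eef_pos: [443.5, -10.8, 192.7]
ee_rot: [0.369, 3.119, -0.001]
wrist_force: [-0.6, -0.3, 5.1]
opening: 0.15
grip_force: 59.1
[-0.06549104  0.24388125 -0.0550005 ]
```

```bash
python3 -m creep '{"xyz":[[0,0,0],[0,0,0],[0,0,0],[0,0,0],[0,0,0],[0,0,0]],"delta_rot":[[0,0,7],[0,0,7],[0,0,7],[0,0,7],[0,0,7],[0,0,4]],"claw":[1,1,1,1,1,1]}' 80
for i in 1; do python3 -c "
from h import *
print(manip.get_obs()['moment'])"; done
python3 -m creep '{"xyz":[[0,0,0],[0,0,0],[0,0,0],[0,0,0]],"delta_rot":[[0,0,3],[0,0,3],[0,0,2],[0,0,0]],"claw":[1,1,1,1]}' 80
python3 -c "
from h import *
print(manip.get_obs()['moment'])
for c in('side','top'):
    p=shot(c);print(find(p,'jaw_front'),find(p,'jaw_back'),find(p,'soak_box'))"
```

```text
time_s: 19.82
eef_pos: [443.6, -10.5, 192.8]
ee_rot: [1.39, 2.816, -0.0]
wrist_force: [-1.8, -0.0, 5.2]
opening: 0.144
grip_force: 80.9
[-0.05714755  0.25964447  0.17306618]
time_s: 20.32
eef_pos: [443.5, -10.6, 192.7]
ee_rot: [1.581, 2.714, 0.0]
wrist_force: [-3.0, 0.3, 5.1]
opening: 0.144
grip_force: 80.6
[ 0.11624347  0.09040895 -0.01503963]
[(0.48, array([527., -16.,   1.]))] [(0.67, array([619., 104., 100.])), (0.64, array([694., -24.,   3.]))] [(0.83, array([612., -20.,  -1.]))]
[(0.39, array([535., -13.,   0.]))] [(0.57, array([699., -26.,  -4.]))] [(0.79, array([614., -23.,  -1.]))]
```

```bash
for i in 1; do python3 -m creep '{"xyz":[[0,0,0],[0,0,0]],"delta_rot":[[0,0,3],[0,0,0]],"claw":[1,1]}'; python3 -c "
from h import *
print(manip.get_obs()['moment'])";done
python3 -m creep '{"xyz":[[0,0,0],[0,0,0]],"delta_rot":[[0,0,3],[0,0,0]],"claw":[1,1]}'; python3 -c "
from h import *
print(manip.get_obs()['moment'])"
python3 -m creep '{"xyz":[[0,0,0],[0,0,0]],"delta_rot":[[0,0,3],[0,0,0]],"claw":[1,1]}'; python3 -c "
from h import *
print(manip.get_obs()['moment'])"
```

```text
time_s: 20.98
eef_pos: [443.6, -10.5, 192.8]
ee_rot: [1.649, 2.673, -0.0]
wrist_force: [-1.1, -0.2, 5.8]
opening: 0.149
grip_force: 81.5
[-0.01088145  0.27095355  0.3715779 ]
time_s: 21.22
eef_pos: [443.6, -10.2, 192.8]
ee_rot: [1.709, 2.633, -0.002]
wrist_force: [-1.2, -0.5, 6.0]
opening: 0.148
grip_force: 88.5
[-0.16841499  0.22954738  1.27825135]
time_s: 21.48
eef_pos: [443.5, -10.0, 192.8]
ee_rot: [1.769, 2.592, -0.003]
wrist_force: [-1.5, -0.5, 5.2]
opening: 0.146
grip_force: 105.5
[-0.28265612  0.32185089  2.09379228]
```

```bash
python3 -m creep '{"xyz":[[0,0,0],[0,0,0],[0,0,0],[0,0,0],[0,0,-0.03],[0,0,-0.055],[0,0,-0.055],[0,0,0]],"delta_rot":[[0,0,-2],[0,0,0],[0,0,0],[0,0,0],[0,0,0],[0,0,0],[0,0,0],[0,0,0]],"claw":[1,-1,-1,-1,-1,-1,-1,-1]}' 60
cat > pens.py <<'E'
from h import *
def pens(p):
    f=p['frame'].astype(np.float32)
    for q,x in find(p,'pen_0',n=6):
        if q<.35: continue
        u,v=px(p,[*x[:2],7]).astype(int);r=26
        if min(u,v)<r: continue
        a=f[v-r:v+r,u-r:u+r];d=np.abs(a-np.median(a,(0,1))).max(2)
        m=(d>22).astype(np.uint8);n,l,s,c=cv2.connectedComponentsWithStats(cv2.dilate(m,np.ones((3,3))))
        k=l[r-3:r+4,r-3:r+4];k=k[k>0]
        if not len(k): print(q,x,'no seg');continue
        i=np.bincount(k).argmax();pts=np.argwhere((l==i)&(m>0))[:,::-1]+[u-r,v-r]
        W=np.array([ray(p,*t,7)[:2] for t in pts]);(cx,cy),(w_,h_),_=cv2.minAreaRect(W.astype(np.float32))
        e=np.linalg.svd(W-W.mean(0),full_matrices=False)[2][0];e*=np.sign(e[1])
        t=(W-W.mean(0))@e;mid=W.mean(0)+e*(t.max()+t.min())/2
        print(q,x,'mid',mid.round(1),'len',round(np.ptp(t)),'w',round(min(w_,h_)),'yaw of long axis',round(np.arctan2(e[1],e[0]),3))
if __name__=='__main__':
    for c in('top','side'):p=shot(c,c+'5.png');print(c);pens(p)
    a=cv2.imread('pics/top5.png')[120:260,120:370];cv2.imwrite('pics/c5.png',cv2.resize(a,None,fx=3.2,fy=3.2))
E
python3 pens.py; python3 -c "
from h import *
for c in('side','top'):
    p=shot(c);print(find(p,'jaw_front'),find(p,'jaw_back'),find(p,'soak_box'))"
```

```text
time_s: 22.48
eef_pos: [445.7, -10.5, 336.8]
ee_rot: [1.741, 2.603, 0.007]
wrist_force: [0.5, -0.1, -0.2]
opening: 1.003
grip_force: 0.0
top
0.6 [ 425. -333.   -2.] mid [ 421.9 -352.2] len 19 w 3 yaw of long axis 1.653
0.54 [ 426. -144.    1.] mid [ 414.7 -104.9] len 49 w 15 yaw of long axis 1.81
0.53 [ 491. -431.    2.] no seg
side
0.66 [ 423. -330.    0.] mid [ 422.5 -331.6] len 139 w 17 yaw of long axis 1.51
0.62 [ 427. -145.   -2.] mid [ 421.9 -143.2] len 141 w 18 yaw of long axis 1.807
0.55 [ 491. -427.    2.] mid [ 486.6 -427.7] len 137 w 17 yaw of long axis 1.683
[(0.52, array([525., -15.,   4.]))] [(0.52, array([694., -25.,   4.]))] [(0.67, array([612., -24.,  -2.]))]
[(0.54, array([535., -16.,  -1.]))] [(0.67, array([696., -29.,  -3.]))] [(0.63, array([612., -25.,  -3.])), (0.24, array([512.,  51., 104.]))]
```

View pics/c5.png

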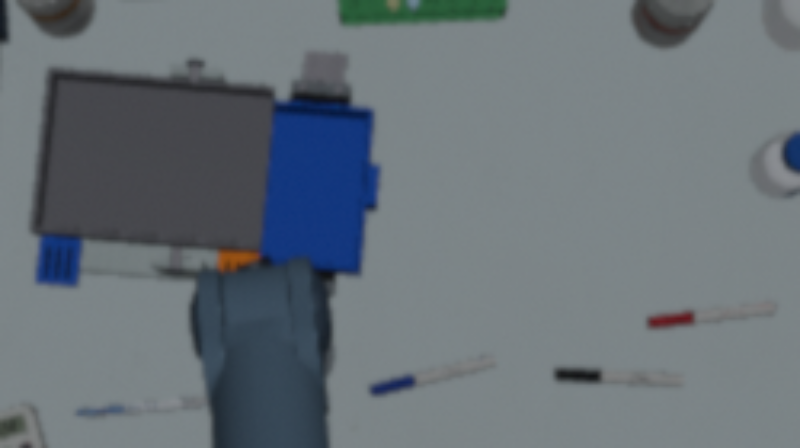

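```bash
python3 -m creep '{"xyz":[[-0.0383,-0.0234,0],[-0.0383,-0.0234,0],[-0.0383,-0.0234,0],[0,0,0.05],[0,0,0.05],[0,0,0.04],[0,0,0.02],[0,0,0],[0,0,0],[0,0,0],[0,0,0]],"delta_rot":[[0,0,0],[0,0,0],[0,0,0],[0,0,8.9],[0,0,0],[0,0,0],[0,0,0],[0,0,0],[0,0,0],[0,0,0],[0,0,0]],"claw":[-0.3,-0.3,-0.3,-0.3,-0.3,-0.3,-0.3,-0.3,1,1,1]}' 40
python3 -m creep '{"xyz":[[0,0,0],[0,0,-0.05],[0,0,-0.06],[0,0,-0.05],[0,0,0]],"delta_rot":[[0,0,0],[0,0,0],[0,0,0],[0,0,0],[0,0,0]],"claw":[1,1,1,1,1]}' 40
python3 - <<'E'
from h import *
for c in('top','side'):
    p=shot(c,c+'6.png');print(find(p,'pen_0','spot_in',4))
plan([625.3,184.8,340])
E
```

```text
time_s: 24.45
eef_pos: [423.6, -144.1, 173.9]
ee_rot: [1.94, 2.467, -0.0]
wrist_force: [-2.3, 1.0, 8.9]
opening: 0.142
grip_force: 44.0
time_s: 25.08
eef_pos: [424.6, -144.1, 337.1]
ee_rot: [1.936, 2.46, 0.003]
wrist_force: [-0.4, 1.0, 0.1]
opening: 0.142
grip_force: 40.6
[(0.71, array([ 424., -328.,   11.])), (0.43, array([ 487., -423.,   11.]))]
[(0.59, array([ 432., -179.,  168.])), (0.57, array([ 488., -430.,   13.]))]
shift [ 0.2711  0.2755 -0.0095]
```

```bash
python3 -m creep '{"xyz":[[0.0387,0.0394,0],[0.0387,0.0394,0],[0.0387,0.0394,0],[0.0387,0.0394,0],[0.0387,0.0394,0],[0.0387,0.0394,0],[0.0387,0.0394,0]],"delta_rot":[[0,0,0],[0,0,0],[0,0,0],[0,0,0],[0,0,0],[0,0,0],[0,0,0]],"claw":[1,1,1,1,1,1,1]}' 40
python3 -m creep '{"xyz":[[0,0,0],[0,0,0],[0,0,0],[0,0,0],[0,0,0],[0,0,0],[0,0,0.02],[0,0,0.02],[0,0,0.01],[0,0,0]],"delta_rot":[[0,0,-10.4],[0,0,-10.4],[0,0,-10.4],[0,0,-10.4],[0,0,-10.4],[0,0,-10.4],[0,0,-10.4],[0,0,0],[0,0,0],[0,0,0]],"claw":[1,1,1,1,1,1,1,1,1,1]}' 40
python3 - <<'E'
from h import *
p=shot('side','s7.png');cv2.imwrite('pics/c7.png',cv2.resize(p['frame'][100:240,180:380,::-1],None,fx=3.5,fy=3.5))
plan([625.3,184.8,282])
E
```

```text
time_s: 26.15
eef_pos: [626.9, 185.7, 329.0]
ee_rot: [-1.94, -2.467, 0.006]
wrist_force: [1.4, -0.3, 0.4]
opening: 0.14
grip_force: 40.6
time_s: 27.4
eef_pos: [626.3, 184.7, 280.9]
ee_rot: [-0.1, -3.138, 0.001]
wrist_force: [0.1, 0.3, 0.3]
opening: 0.147
grip_force: 40.6
shift [ 0.0012  0.     -0.0006]
```

View pics/c7.png

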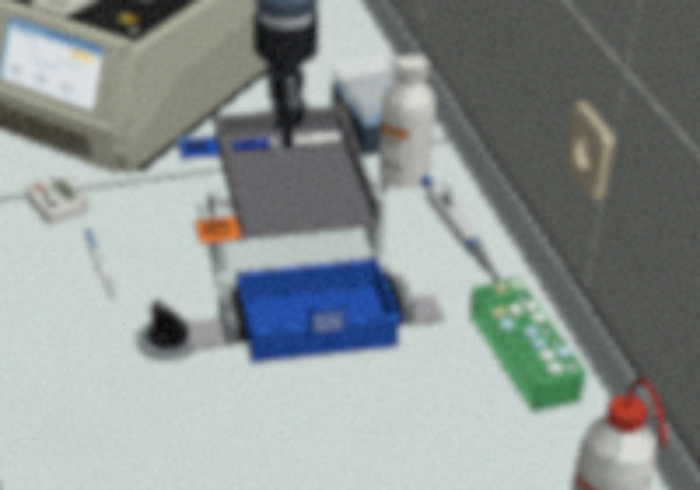

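```bash
python3 -m creep '{"xyz":[[0,0,0.002],[0,0,0],[0,0,0],[0,0,0],[0,0,-0.02],[0,0,-0.04]],"delta_rot":[[0,0,0],[0,0,0],[0,0,0],[0,0,0],[0,0,0],[0,0,0]],"claw":[1,0.4,0.4,0.4,0.4,0.4]}' 40
python3 -m creep '{"xyz":[[0.0169,-0.0528,0],[0.0169,-0.0528,0],[0.0169,-0.0528,0],[0.0169,-0.0528,0],[0.0169,-0.0528,0],[0.0169,-0.0528,0],[0.0169,-0.0528,0],[0.0169,-0.0528,0],[0.0169,-0.0528,0],[0.0169,-0.0528,0]],"delta_rot":[[0,0,0],[0,0,0],[0,0,0],[0,0,0],[0,0,0],[0,0,0],[0,0,0],[0,0,0],[0,0,0],[0,0,0]],"claw":[-0.3,-0.3,-0.3,-0.3,-0.3,-0.3,-0.3,-0.3,-0.3,-0.3]}' 40
python3 -m creep '{"xyz":[[0,0,0],[0,0,0],[0,0,0],[0,0,0],[0,0,0],[0,0,0.02],[0,0,0.02],[0,0,0.02],[0,0,0.02],[0,0,0]],"delta_rot":[[0,0,10],[0,0,10],[0,0,10],[0,0,10],[0,0,10],[0,0,10],[0,0,10],[0,0,10],[0,0,10],[0,0,0]],"claw":[-0.3,-0.3,-0.3,-0.3,-0.3,-0.3,-0.3,-0.3,-0.3,-0.3]}' 40
python3 - <<'E'
from h import *
import pens
for c in('side','top'):
    p=shot(c,c+'8.png');print(c);pens.pens(p)
plan([424,-331,176])
E
```

```text
time_s: 28.2
eef_pos: [626.1, 184.0, 340.1]
ee_rot: [-0.098, -3.137, 0.002]
wrist_force: [0.1, 0.7, 0.4]
opening: 0.3
grip_force: 0.0
time_s: 29.45
eef_pos: [424.9, -333.4, 342.1]
ee_rot: [0.097, 3.138, -0.003]
wrist_force: [0.1, -1.3, 0.4]
opening: 0.652
grip_force: 0.0
time_s: 30.7
eef_pos: [425.1, -331.3, 260.1]
ee_rot: [-2.285, -2.153, 0.0]
wrist_force: [-0.0, -0.2, 0.7]
opening: 0.649
grip_force: 0.0
side
0.57 [ 488. -427.    0.] mid [ 486.7 -428.2] len 138 w 17 yaw of long axis 1.684
0.5 [631. 186. 103.] no seg
top
0.44 [626. 186. 105.] mid [647.5 205. ] len 137 w 14 yaw of long axis 3.056
0.42 [ 425. -333.   -5.] mid [ 428.4 -331.2] len 166 w 164 yaw of long axis 1.565
0.41 [ 489. -428.   -3.] mid [ 454.5 -408.4] len 145 w 108 yaw of long axis 1.391
shift [ 0.0012 -0.0022  0.0858]
```

```bash
python3 -m creep '{"xyz":[[0,-0.001,0.04],[0,0,0.03],[0,0,0.013],[0,0,0],[0,0,0],[0,0,0],[0,0,0],[0,0,-0.05],[0,0,-0.06],[0,0,-0.05],[0,0,0]],"delta_rot":[[0,0,0],[0,0,0],[0,0,0],[0,0,0],[0,0,0],[0,0,0],[0,0,0],[0,0,0],[0,0,0],[0,0,0],[0,0,0]],"claw":[-0.3,-0.3,-0.3,-0.3,1,1,1,1,1,1,1]}' 40
python3 - <<'E'
from h import *
p=shot('side','s9.png');print(find(p,'pen_0','spot_in',4))
plan([622.2,134.9,340])
E
```

```text
time_s: 32.28
eef_pos: [426.2, -332.7, 342.5]
ee_rot: [2.281, 2.144, 0.001]
wrist_force: [0.8, -0.3, -0.2]
opening: 0.135
grip_force: 40.0
[(0.53, array([634., 183., 115.]))]
shift [ 0.4782  0.1688 -0.0029]
```

```bash
python3 -m creep '{"xyz":[[0.0531,0.0188,0],[0.0531,0.0188,0],[0.0531,0.0188,0],[0.0531,0.0188,0],[0.0531,0.0188,0],[0.0531,0.0188,0],[0.0531,0.0188,0],[0.0531,0.0188,0],[0.0531,0.0188,0]],"delta_rot":[[0,0,0],[0,0,0],[0,0,0],[0,0,0],[0,0,0],[0,0,0],[0,0,0],[0,0,0],[0,0,0]],"claw":[1,1,1,1,1,1,1,1,1]}' 40
python3 -m creep '{"xyz":[[0,0,0],[0,0,0],[0,0,0],[0,0,0],[0,0,0],[0,0,0],[0,0,0],[0,0,0],[0,0,0],[0,0,0.02],[0,0,0.02],[0,0,0]],"delta_rot":[[0,0,-10],[0,0,-10],[0,0,-10],[0,0,-10],[0,0,-10],[0,0,-10],[0,0,-10],[0,0,-10],[0,0,-10],[0,0,0],[0,0,0],[0,0,0]],"claw":[1,1,1,1,1,1,1,1,1,1,1,1]}' 40
python3 - <<'E'
from h import *
for c in('side','top'):
    p=shot(c);print(find(p,'pen_0',n=4))
plan([622.2,134.9,280])
E
```

```text
time_s: 33.5
eef_pos: [622.4, 135.7, 334.1]
ee_rot: [-2.288, -2.15, 0.007]
wrist_force: [0.4, 0.3, 0.4]
opening: 0.136
grip_force: 40.0
time_s: 35.0
eef_pos: [621.3, 133.7, 293.0]
ee_rot: [-0.099, -3.133, 0.004]
wrist_force: [0.5, 0.6, -0.2]
opening: 0.135
grip_force: 40.0
[(0.61, array([632., 187., 103.])), (0.55, array([617., 136., 116.])), (0.43, array([ 487., -424.,    4.]))]
[(0.72, array([ 492., -430.,   -0.])), (0.54, array([631., 188., 104.])), (0.29, array([618.,  94.,  -0.]))]
shift [ 0.0008 -0.0001  0.0177]
```

```bash
python3 -m creep '{"xyz":[[0,0,0.01],[0,0,0.003],[0,0,0],[0,0,0],[0,0,0],[0,0,0],[0,0,-0.02],[0,0,-0.04]],"delta_rot":[[0,0,0],[0,0,0],[0,0,0],[0,0,0],[0,0,0],[0,0,0],[0,0,0],[0,0,0]],"claw":[1,1,1,0.4,0.4,0.4,0.4,0.4]}' 40
python3 -m creep '{"xyz":[[0.0096,-0.0569,0],[0.0096,-0.0569,0],[0.0096,-0.0569,0],[0.0096,-0.0569,0],[0.0096,-0.0569,0],[0.0096,-0.0569,0],[0.0096,-0.0569,0],[0.0096,-0.0569,0],[0.0096,-0.0569,0],[0.0096,-0.0569,0]],"delta_rot":[[0,0,0],[0,0,0],[0,0,0],[0,0,0],[0,0,0],[0,0,0],[0,0,0],[0,0,0],[0,0,0],[0,0,0]],"claw":[-0.3,-0.3,-0.3,-0.3,-0.3,-0.3,-0.3,-0.3,-0.3,-0.3]}' 40
python3 -m creep '{"xyz":[[0,0,0],[0,0,0],[0,0,0],[0,0,0],[0,0,0.02],[0,0,0.02],[0,0,0.02],[0,0,0.02],[0,0,0]],"delta_rot":[[0,0,10],[0,0,10],[0,0,10],[0,0,10],[0,0,10],[0,0,10],[0,0,10],[0,0,10],[0,0,0]],"claw":[-0.3,-0.3,-0.3,-0.3,-0.3,-0.3,-0.3,-0.3,-0.3]}' 40
python3 - <<'E'
from h import *
import pens
for c in('side','top'):
    p=shot(c,c+'10.png');print(c);pens.pens(p)
plan([489,-428,176])
E
```

```text
time_s: 36.2
eef_pos: [622.2, 134.1, 344.1]
ee_rot: [-0.097, -3.137, 0.001]
wrist_force: [0.3, -0.1, 0.2]
opening: 0.298
grip_force: 0.0
time_s: 37.45
eef_pos: [491.2, -429.2, 346.2]
ee_rot: [0.098, 3.138, -0.002]
wrist_force: [1.2, 0.1, 0.3]
opening: 0.645
grip_force: 0.0
time_s: 38.58
eef_pos: [491.3, -426.8, 263.9]
ee_rot: [-2.089, -2.344, 0.001]
wrist_force: [0.4, -0.1, 0.3]
opening: 0.646
grip_force: 0.0
side
0.64 [629. 187. 101.] mid [628.8 213.7] len 398 w 244 yaw of long axis 1.292
0.56 [ 487. -424.    5.] mid [ 483.2 -397.2] len 198 w 55 yaw of long axis 1.682
0.52 [620. 139. 105.] mid [623.7 159.7] len 372 w 238 yaw of long axis 1.345
top
0.61 [ 488. -427.   -2.] mid [ 492.8 -474.6] len 170 w 75 yaw of long axis 0.085
0.55 [625. 137. 102.] mid [641.7 151.7] len 137 w 14 yaw of long axis 3.046
0.52 [630. 185. 106.] mid [647.5 205. ] len 137 w 14 yaw of long axis 3.057
shift [ 0.0001 -0.0035  0.09  ]
```

Both pens are in the tray; the red pen is where expected.

```bash
python3 -m creep '{"xyz":[[0,-0.002,0.04],[0,0,0.03],[0,0,0.017],[0,0,0],[0,0,0],[0,0,0],[0,0,0],[0,0,-0.05],[0,0,-0.06],[0,0,-0.055],[0,0,0]],"delta_rot":[[0,0,0],[0,0,0],[0,0,0],[0,0,0],[0,0,0],[0,0,0],[0,0,0],[0,0,0],[0,0,0],[0,0,0],[0,0,0]],"claw":[-0.3,-0.3,-0.3,-0.3,1,1,1,1,1,1,1]}' 40
python3 - <<'E'
from h import *
plan([619,85,340])
E
```

```text
time_s: 40.15
eef_pos: [492.0, -428.1, 349.3]
ee_rot: [2.085, 2.333, 0.001]
wrist_force: [0.7, 0.2, -0.6]
opening: 0.133
grip_force: 40.9
shift [0.4957 0.1837 0.0063]
```

```bash
python3 -m creep '{"xyz":[[0.0551,0.0204,0],[0.0551,0.0204,0],[0.0551,0.0204,0],[0.0551,0.0204,0],[0.0551,0.0204,0],[0.0551,0.0204,0],[0.0551,0.0204,0],[0.0551,0.0204,0],[0.0551,0.0204,0]],"delta_rot":[[0,0,0],[0,0,0],[0,0,0],[0,0,0],[0,0,0],[0,0,0],[0,0,0],[0,0,0],[0,0,0]],"claw":[1,1,1,1,1,1,1,1,1]}' 40
python3 -m creep '{"xyz":[[0,0,0],[0,0,0],[0,0,0],[0,0,0],[0,0,0],[0,0,0],[0,0,0],[0,0,0],[0,0,0.02],[0,0,0.02],[0,0,0]],"delta_rot":[[0,0,-10],[0,0,-10],[0,0,-10],[0,0,-10],[0,0,-10],[0,0,-10],[0,0,-10],[0,0,-10],[0,0,0],[0,0,0],[0,0,0]],"claw":[1,1,1,1,1,1,1,1,1,1,1]}' 40
python3 - <<'E'
from h import *
for c in('side','top'):
    p=shot(c);print(find(p,'pen_0',n=4))
plan([619,85,280])
E
```

```text
time_s: 41.28
eef_pos: [616.3, 87.2, 341.2]
ee_rot: [-2.093, -2.342, 0.002]
wrist_force: [0.0, 0.9, -0.2]
opening: 0.138
grip_force: 40.9
time_s: 42.65
eef_pos: [615.1, 85.0, 298.6]
ee_rot: [-0.099, -3.134, 0.003]
wrist_force: [-0.4, 0.7, 0.0]
opening: 0.133
grip_force: 40.9
[(0.56, array([612.,  86., 123.])), (0.54, array([622., 139., 107.])), (0.41, array([630., 185., 105.]))]
[(0.52, array([624., 137., 102.])), (0.49, array([631., 188., 106.]))]
shift [-0.0024 -0.001   0.0227]
```

```bash
python3 -m creep '{"xyz":[[-0.004,0,0.01],[0,0,0.008],[0,0,0],[0,0,0],[0,0,0],[0,0,0],[0,0,-0.02],[0,0,-0.04]],"delta_rot":[[0,0,0],[0,0,0],[0,0,0],[0,0,0],[0,0,0],[0,0,0],[0,0,0],[0,0,0]],"claw":[1,1,1,0.4,0.4,0.4,0.4,0.4]}' 40
python3 -m creep '{"xyz":[[0.054,-0.022,0],[0.054,-0.022,0],[0,0,0],[0,0,0]],"delta_rot":[[0,0,0],[0,0,0],[0,0,0],[0,0,0]],"claw":[1,1,1,1]}' 40
python3 - <<'E'
from h import *
o=[]
for c in('side','top'):
    p=shot(c);print([find(p,n,n=4) for n in('pen_0','soak_box','tip_tab','level_tab','jaw_front','jaw_back')])
    f=p['frame'][100:240,180:380] if c=='side' else p['frame'][130:230,110:280]
    o.append(cv2.resize(f[:,:,::-1],(560,int(560*f.shape[0]/f.shape[1])))[:300])
cv2.imwrite('pics/c11.png',np.vstack(o))
plan([511.5,49,290])
E
```

```text
time_s: 43.85
eef_pos: [619.9, 85.1, 344.2]
ee_rot: [-0.097, -3.137, 0.001]
wrist_force: [0.7, 0.3, 0.0]
opening: 0.3
grip_force: 0.0
time_s: 44.35
eef_pos: [510.5, 48.3, 345.5]
ee_rot: [0.099, 3.137, -0.001]
wrist_force: [2.3, -0.2, 0.2]
opening: -0.001
grip_force: 0.0
[[(0.47, array([632., 187., 104.])), (0.43, array([620., 138., 106.])), (0.43, array([621.,  90., 111.]))], [(0.71, array([515.,  45., 106.])), (0.59, array([614., -18.,  -1.]))], [(0.67, array([627., 101.,   1.])), (0.59, array([511.,  46., 104.])), (0.5, array([630., 187., 102.]))], [(0.88, array([522., 219., 106.]))], [(0.52, array([526., -18.,   2.])), (0.27, array([354., 280.,   1.]))], [(0.55, array([693., -25.,   4.]))]]
[[(0.57, array([620.,  85., 105.])), (0.56, array([632., 188., 106.]))], [(0.63, array([613., -24.,  -3.]))], [], [(0.68, array([621.,  87., 104.])), (0.59, array([522., 213., 106.]))], [(0.53, array([532., -15.,  -0.])), (0.18, array([390., 143.,   2.]))], [(0.55, array([ 641., -500.,   -0.])), (0.41, array([696., -26.,  -3.]))]]
shift [-0.0016  0.0007  0.0541]
```

View pics/c11.png

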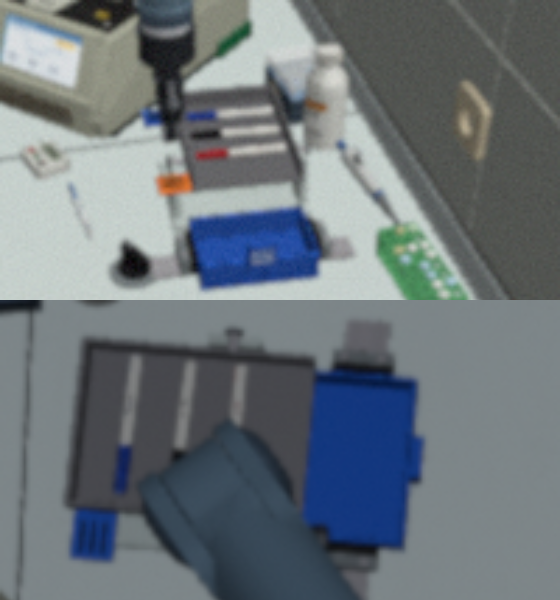

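```bash
python3 -m creep '{"xyz":[[-0.001,0,0.04],[0,0,0.02],[0,0,0.006],[0,0,0.005],[0,0,0.005],[0,0,0.005],[0,0,0.005],[0,0,0.005],[0,0,0.004],[0,0,0]],"delta_rot":[[0,0,0],[0,0,0],[0,0,0],[0,0,0],[0,0,0],[0,0,0],[0,0,0],[0,0,0],[0,0,0],[0,0,0]],"claw":[1,1,1,1,1,1,1,1,1,1]}' 40
python3 -m creep '{"xyz":[[0,0,0.004],[0,0,0],[0,0,0],[0,0,0]],"delta_rot":[[0,0,0],[0,0,0],[0,0,0],[0,0,0]],"claw":[1,1,1,1]}' 40
python3 - <<'E'
from h import *
for c in('side','top'):
    p=shot(c);print([find(p,n,n=4) for n in('pen_0','tip_tab','level_tab')])
E
```

```text
time_s: 46.3
eef_pos: [512.8, 49.0, 251.6]
ee_rot: [0.098, 3.135, 0.002]
wrist_force: [0.2, -0.5, 6.2]
opening: 0.002
grip_force: 2.4
time_s: 46.8
eef_pos: [513.8, 48.8, 250.3]
ee_rot: [0.099, 3.133, -0.005]
wrist_force: [-4.4, -5.4, 22.7]
opening: -0.002
grip_force: 11.1
[[(0.57, array([ 640., -500.,   -1.])), (0.44, array([608., -22.,   9.]))], [(0.93, array([513.,  54.,  76.]))], []]
[[(0.64, array([694., -28.,  -3.])), (0.57, array([609., -67.,  21.])), (0.46, array([613., -41.,  17.])), (0.45, array([612., -26.,   4.]))], [(0.43, array([389., 141.,   1.]))], [(0.75, array([520., 201., 159.]))]]
```

```bash
python3 -m creep '{"xyz":[[0,0,-0.025],[0,0,-0.05],[0,0,-0.05],[0.0008,0.055,0],[0.0008,0.055,0],[0.0008,0.055,0],[0,0,0]],"delta_rot":[[0,0,0],[0,0,0],[0,0,0],[0,0,0],[0,0,0],[0,0,0],[0,0,0]],"claw":[1,1,1,1,1,1,1]}' 40
python3 - <<'E'
from h import *
o=[]
for c in('side','top'):
    p=shot(c);print([find(p,n,n=4) for n in('pen_0','soak_box','level_tab')])
    f=p['frame'][150:230,220:340] if c=='side' else p['frame'][140:220,160:280]
    o.append(cv2.resize(f[:,:,::-1],(440,293)))
cv2.imwrite('pics/c12.png',np.vstack(o))
E
```

```text
time_s: 48.08
eef_pos: [516.3, 220.3, 372.5]
ee_rot: [0.079, 3.138, 0.009]
wrist_force: [-0.1, 0.7, 1.2]
opening: 0.002
grip_force: 0.0
[[(0.44, array([607., -21.,   7.]))], [(0.8, array([611., -19.,  -1.]))], [(0.91, array([522., 204., 161.]))]]
[[(0.68, array([610., -66.,  16.])), (0.59, array([610., -24.,  -2.])), (0.5, array([611., -39.,  19.]))], [(0.56, array([609., -26.,  -2.]))], [(0.65, array([522., 200., 158.]))]]
```

View pics/c12.png

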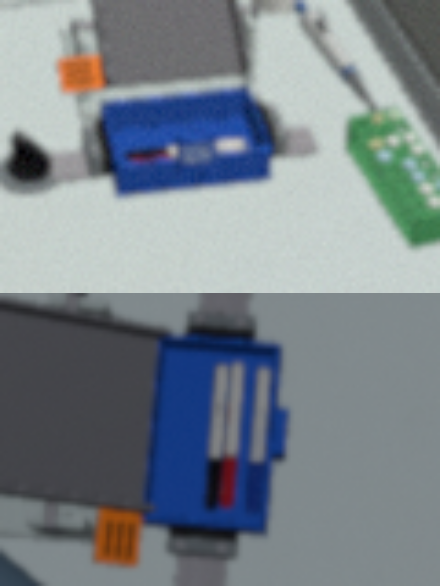

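```bash
python3 -m creep '{"xyz":[[-0.004,-0.006,0.02],[0,0,0.015],[0,0,0.01],[0,0,0.008],[0,0,0.008],[0,0,0.008],[0,0,0.008],[0,0,0.006],[0,0,0.006],[0,0,0]],"delta_rot":[[0,0,0],[0,0,0],[0,0,0],[0,0,0],[0,0,0],[0,0,0],[0,0,0],[0,0,0],[0,0,0],[0,0,0]],"claw":[1,1,1,1,1,1,1,1,1,1]}' 40
python3 -m creep '{"xyz":[[0,0,0.003],[0,0,0.001],[0,0,0]],"delta_rot":[[0,0,0],[0,0,0],[0,0,0]],"claw":[1,1,1]}' 40
```

```text
time_s: 49.72
eef_pos: [522.1, 206.5, 280.4]
ee_rot: [-0.098, -3.139, 0.002]
wrist_force: [-0.1, 0.1, -0.0]
opening: 0.001
grip_force: 0.0
time_s: 50.1
eef_pos: [522.4, 207.0, 278.5]
ee_rot: [0.098, 3.14, -0.003]
wrist_force: [-2.9, -2.7, 8.3]
opening: 0.004
grip_force: 4.1
```

```bash
python3 -m creep '{"xyz":[[0,0,0.003],[0,0,0],[0,0,-0.03],[0,0,-0.06],[0,0,-0.05],[0,0,0],[0,0,0]],"delta_rot":[[0,0,0],[0,0,0],[0,0,0],[0,0,0],[0,0,0],[0,0,0],[0,0,0]],"claw":[1,1,1,1,1,1,1]}' 40
python3 - <<'E'
from h import *
o=[]
for c in('side','top'):
    for i in range(2):
        p=shot(c);print([find(p,n,n=4) for n in('pen_0','soak_box','tip_tab','level_tab','jaw_front','jaw_back')])
    f=p['frame'][130:230,200:350] if c=='side' else p['frame'][130:230,120:270]
    o.append(cv2.resize(f[:,:,::-1],(440,293)))
cv2.imwrite('pics/c13.png',np.vstack(o))
E
```

```text
time_s: 50.98
eef_pos: [522.2, 206.4, 413.6]
ee_rot: [-0.098, -3.14, 0.002]
wrist_force: [-0.4, -0.1, -0.7]
opening: -0.0
grip_force: 0.0
[[(0.51, array([608., -20.,   4.])), (0.29, array([690., -27.,   6.]))], [(0.65, array([612., -20.,  -2.]))], [(0.78, array([512.,  48., 106.]))], [(0.72, array([520., 218., 108.]))], [(0.4, array([522., -15.,   1.]))], [(0.65, array([691., -25.,   6.]))]]
[[(0.55, array([606., -22.,   5.]))], [(0.63, array([613., -20.,   1.])), (0.59, array([523., 218., 107.]))], [(0.96, array([513.,  43., 106.]))], [(0.78, array([526., 216., 106.])), (0.42, array([510.,  46., 104.])), (0.35, array([617., 102., 103.]))], [(0.41, array([522., -18.,   0.]))], [(0.43, array([693., -27.,   4.]))]]
[[(0.57, array([608., -66.,  23.])), (0.54, array([613., -26.,   3.])), (0.51, array([612., -40.,  17.]))], [(0.56, array([613., -24.,  -4.]))], [(0.69, array([510.,  47., 103.])), (0.5, array([616.,  94.,  -1.]))], [(0.92, array([520., 215., 103.]))], [(0.23, array([698., -27.,  -5.]))], [(0.67, array([696., -29.,  -7.]))]]
[[(0.71, array([610., -27.,   1.])), (0.66, array([609., -67.,  18.])), (0.46, array([611., -41.,  18.]))], [(0.56, array([612., -23.,  -2.]))], [(0.6, array([513.,  46., 103.]))], [(0.74, array([521., 216., 105.]))], [(0.57, array([535., -13.,  -1.]))], [(0.56, array([698., -29.,  -5.])), (0.43, array([614., -25.,   1.]))]]
```

View pics/c13.png

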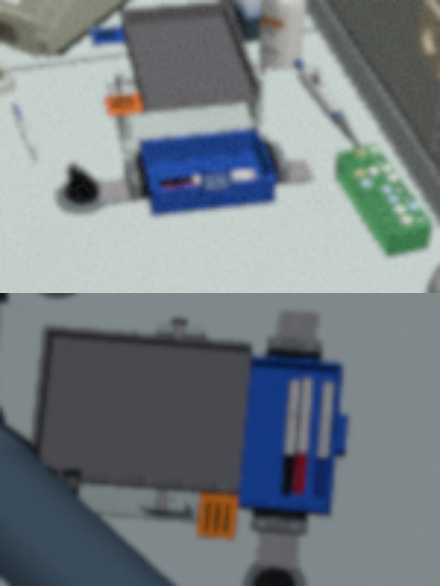

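```bash
python3 -c "
from station import manip
print(manip.job_done())"
```

```text
the job is handed in; nothing more can be done
None
```

I handed the job in at about 51 s; it returned no verdict. The last pictures show the box clamped in its bay, all three marker pens (black, blue and red) in it, the tray level, the robot clear, and nothing else visibly disturbed.

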